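# Clamp the model house front in the bench jig

### The job

Stand the wooden model house front upright on the bed of the green clamping jig, midway along the jaws, with one of its broad faces towards the fence. Then wind the handwheel clockwise by its red crank handle until the yellow jaw closes up and holds the house firmly and squarely against the fence, and let go. Move the jaw only with the wheel, never by pushing on it, and leave the paint tin, the brush and the little turret where they are.

Things in the scene. Friction and masses are not known exactly. Their poses are not given: they have to be found in the camera images.
- house: Loose wooden model house front, about 0.28 kg: stepped block 40 mm thick (its y), standing on a flat foot. Plaster-coloured lower storey 110 mm wide (x) from 0 to 80 mm high, brick upper storey 70 mm wide from 80 to 110 mm, red chimney 30 mm wide from 110 to 130 mm; all are 40 mm thick. Front and back look alike and are the broad faces (normal to its y). Origin: centre of the underside, z up.
- jig: Fixed clamping jig, may be turned about vertical. Dark steel bed 170 mm (x) by 400 mm (y from -180 to +220 mm), its top 20 mm above the work surface. Origin on the work surface on the jig's centre line, z up. The fence stands at its -y end, the green gearbox (90 by 100 mm, 95 mm high) with the handwheel at its +y end, the sliding jaw between them.
- fence: Fixed green fence with a pale wood face, 140 mm (x) by 30 mm (y), rising 60 mm above the bed (top 80 mm above the work surface). Origin: centre of its foot, on the bed, at y = -155 mm in the jig; its clamping face is 15 mm to +y of it.
- jaw: Yellow jaw with a pale wood pressure pad in front, 120 mm (x) by 30 mm (y) with the pad, reaching 60 mm above the bed. Origin: centre of its foot, at bed height; the pad's face is 15 mm to -y of it (towards the fence). The wheel drives it along the jig's y; fully open its face is 130 mm from the fence's. The pad is sprung and gives up to 4 mm, about 8 N per mm, on meeting the work.
- wheel (a joint): Handwheel, lying flat on top of the gearbox, axis vertical, 144 mm over the rim, rim top 124 mm above the work surface. Value in rad, 0 with the jaw fully open, up to 15.6; grows as the wheel turns clockwise seen from above, and every rad moves the jaw 6.4 mm towards the fence. It stays where it is left.
- wheel_axis (a point): Point on the handwheel's vertical axis at the height of the rim's top, 165 mm to +y of the jig's origin.
- crank_grip (a point): Middle of the upright red crank handle on the wheel's rim, 65 mm from the wheel axis: a smooth cylinder 24 mm in diameter and 65 mm long, which spins freely on its own pin. It stands from 125 to 190 mm above the work surface; this point is 165 mm above it.
- paint_tin: Bystander: blue paint tin, 74 mm diameter, 100 mm high. Origin: centre of the underside.
- brush: Bystander: brush lying on the table, 190 mm long along its x. Origin on its underside.
- turret: Bystander: small brick turret 50 mm square with a red cone roof, 120 mm high. Origin: centre of the underside.
Things that resemble listed ones, but are neither listed nor needed, are in the scene too. There is more than one size of the house; the job needs the middle-sized.

How it is judged:
By the outcome, as a careful person would: the job done as asked, in the order asked, and still so for the second after the job is handed in, with the robot touching nothing.
It also fails if it takes over 72 s, if anything falls off the work surface, if the arm or the gripper's body presses on something with over 40 N, if the wrist force passes 120 N, or if a joint passes its speed limit or range.

### The arm

A 6-joint arm with a two-finger parallel gripper is mounted at the origin on the work surface. World frame = base frame: x ahead of the robot, y to its left, z up, the work surface at z = 0. Lengths are in m, angles in rad, forces in N, time in s.
With the tool pointing down it reaches from about 0.3 to 1 m from the base axis. Payload 5.1 kg.
Tool frame: the origin (TCP) lies between the finger pads; the fingertips stand 14 mm ahead of it and the grasp point (between the pads) lies 5 mm behind it; z points along the fingers, y is the line along which they close (so a half turn about z gives the same grasp; the last joint's range is limited). The gripper opens to 95 mm and grips with 3 to 60 N. Pads are 20 mm wide; open, the fingers measure 119 mm over their backs; the gripper's body (75 mm by 180 mm) begins 59 mm behind the grasp point.
Start: joints at [-1.329, 0.124, 1.65, -0, 1.367, -0.083], TCP at [0.207, -0.616, 0.229] pointing down, gripper open.
Joint ranges: [-2.61, 2.61], [-1.02, 2.33], [0.03, 2.71], [-1.35, 4.49], [0.32, 2.68], [-2.91, 2.91]. Speed limits (rad/s): [2.57, 2.57, 3.14, 3.14, 3.14, 3.14].

### API

Orientations are given as a unit quaternion [x, y, z, w].
In Python, from bench import ctrl gives the robot as it stands. The module is installed in compiled form; this text tells all that it offers.
- The arm moves only by the tool apply_moves, never from a script. Its argument "deltas" is one flat list of numbers, 6 for each row, row after row: the shift along the tool's x, y, z in m, then the turn, a rotation vector about the tool's x, y, z in rad. In form: [tx, ty, tz, rx, ry, rz, tx, ty, tz, rx, ry, rz, ...]. A call has 1 to 10 rows; each row is the pose to reach, as a shift and turn from the pose commanded when the call began, along the tool's axes at that moment; what a row does not reach only later rows make up. A row lasts 1/10 s, in which the tool goes at most 50 mm and 8.59 degrees, less where a joint would pass 70% of its speed; a pose out of reach is approached as far as the arm can. A call with a gripper value outside its range is refused whole. "gripper" is the opening, from -1 (shut) to 1 (fully open), set as the call begins (left out, the last holds). The fingers move at their own pace and stop on an object; the grip force is fixed at half the most. Time passes only in rows, so rows that repeat a pose let the fingers close. It gives the time, the measured TCP pose, the force, the opening and the grip force at its end, in the units of the state.
- ctrl.state(): the state, without advancing time (a new reading comes with each control period).
- ctrl.grab_frame(name): name is "scene" or "side" or "wrist"; returns a dict with "frame" (480x640x3 uint8, red, green, blue), "fovy" (degrees; the focal length in pixels is half the picture's height over the tangent of half this angle, whatever the lens; pixels are square), "cx", "cy" (the principal point, pixels), "cam_to_world" (4x4, takes a point from camera to world coordinates). Camera axes: x right, y down, z forward; pixel columns grow to the right and rows downward; lengths in m; the calibration is good to about 2 mm. A picture is of the moment at which its call begins. There is no depth.
- ctrl.close_job(): hands the job in; it is judged then, once.
The state is a dict: "time_s": time; "joint_pos": joint angles; "dq": joint speeds; "tau": joint torques, N m; "position": TCP position; "orientation": TCP orientation; "contact_force": force on the tool from outside, world axes, zero at the start; "ft_torque": the same for the moment, N m; "opening": finger opening in m; "finger_force": force on a finger pad.
Only numpy, scipy, OpenCV 4.12 (cv2) and the standard library are available. Lean on these libraries where they do the work, as an engineer would, in place of code of your own. Each camera call takes 0.05 s, during which the arm holds its last target. There are 200 camera calls.

## Working session

There is one attempt and no reset: what is moved stays moved. The work goes in short steps, Python scripts to look and compute and a tool call to move; the robot and the scene stay as the last step left them, time stands still between calls to the robot, and variables do not carry over. Pictures are saved under pics/ and viewed, at most 10 in all, crops included, and the job is handed in when it is done.

Besides the shell and the picture viewer there is one more tool, called after "Call:" as name(argument=value, ...) on one line, values as JSON. apply_moves: Moves the arm, as the interface text tells. Its arguments: {"type":"object","properties":{"deltas":{"type":"array","items":{"type":"number"}},"gripper":{"type":"number"}},"required":["deltas"]}

```bash
mkdir -p pics; cat > h.py <<'E'
import numpy as np, cv2
from bench import ctrl
def grab(n,save=None):
    d=ctrl.grab_frame(n)
    if save: cv2.imwrite('pics/'+save,d['frame'][:,:,::-1])
    np.savez('last_'+n,**{k:d[k] for k in d}); return d
def load(n): return {k:v for k,v in np.load('last_'+n+'.npz').items()}
def ray(d,u,v):
    f=d['frame'].shape[0]/2/np.tan(np.radians(d['fovy'])/2)
    r=np.array([(u-d['cx'])/f,(v-d['cy'])/f,1.]); T=d['cam_to_world']
    return T[:3,3],T[:3,:3]@r
def plane(d,u,v,z):
    o,r=ray(d,u,v); return o+r*(z-o[2])/r[2]
def tri(d1,p1,d2,p2):
    A=[];b=[]
    M=np.zeros((3,3));q=np.zeros(3)
    for d,p in((d1,p1),(d2,p2)):
        o,r=ray(d,*p); r=r/np.linalg.norm(r); P=np.eye(3)-np.outer(r,r); M+=P;q+=P@o
    return np.linalg.solve(M,q)
def proj(d,X):
    T=d['cam_to_world'];f=d['frame'].shape[0]/2/np.tan(np.radians(d['fovy'])/2)
    p=T[:3,:3].T@(np.array(X)-T[:3,3]); return np.array([d['cx']+f*p[0]/p[2],d['cy']+f*p[1]/p[2]])
E
python3 - <<'E'
from h import *
for n in('scene','side','wrist'):
    d=grab(n,n+'1.png'); print(n,d['fovy'],d['cx'],d['cy'],d['cam_to_world'].round(3).tolist())
print(ctrl.state())
a=[cv2.imread('pics/%s1.png'%n) for n in('scene','side')]
E
```

```text
scene 50.43200008404486 321.2653025262338 244.5787555904494 [[-0.538, 0.637, -0.552, 1.137], [0.842, 0.421, -0.336, 0.25], [0.018, -0.646, -0.763, 0.818], [0.0, 0.0, 0.0, 1.0]]
side 55.799490731089946 320.2757854066672 234.7611236773391 [[-0.898, -0.275, 0.344, 0.276], [-0.44, 0.598, -0.67, 0.59], [-0.022, -0.753, -0.658, 0.763], [0.0, 0.0, 0.0, 1.0]]
wrist 63.23134766109577 322.6111622199424 237.63634073196496 [[0.319, -0.908, -0.27, 0.283], [-0.948, -0.307, -0.089, -0.59], [-0.002, 0.284, -0.959, 0.383], [0.0, 0.0, 0.0, 1.0]]
{'time_s': 0.15, 'joint_pos': array([-1.32857656e+00,  1.24372826e-01,  1.65134628e+00, -2.32226711e-06,
        1.36748953e+00, -8.26038731e-02]), 'dq': array([ 0.00042648, -0.00335379, -0.00317767,  0.00018958,  0.00261291,
        0.0005275 ]), 'tau': array([ 6.78390425e-04, -4.18192613e+01, -3.60470760e+01,  7.74940196e-02,
        4.68686933e-02, -9.03531782e-05]), 'position': array([ 0.20729865, -0.61556297,  0.22766635]), 'orientation': array([ 9.86839806e-01,  1.61698933e-01, -6.55489682e-05, -8.05327150e-04]), 'contact_force': array([-0.52712759,  0.05340723, -0.61528472]), 'ft_torque': array([-0.00162937,  0.00640077,  0.01596119]), 'finger_force': 0.0, 'opening': 0.0947749164643452}
```

View pics/scene1.png

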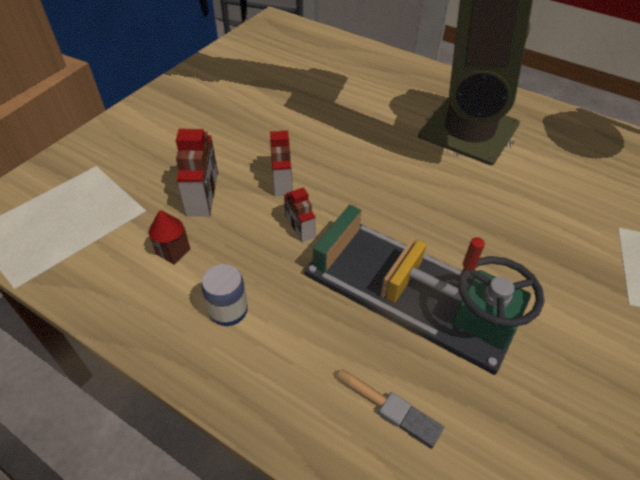

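View pics/side1.png

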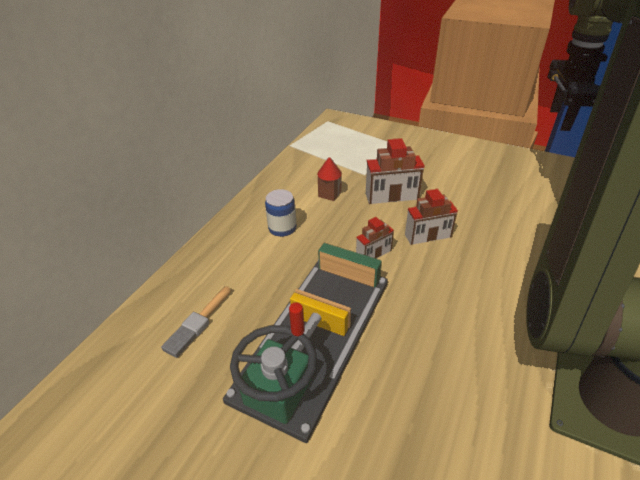

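The scene picture shows three houses: big (197,172), middle (281,162) and small (299,214). In the side picture they are at (394,175), (432,218) and (376,240). The middle-sized one at scene (281,162) / side (432,218) fits. The jig runs from the fence at scene (338,237) to the wheel at (500,290), with the crank at (474,253). I'll confirm the house in an enlarged crop.

```bash
python3 - <<'E'
from h import *
s=load('scene')['frame'][:,:,::-1];t=load('side')['frame'][:,:,::-1]
R=lambda im,x,y,w,h,k:cv2.resize(im[y:y+h,x:x+w],None,fx=k,fy=k,interpolation=cv2.INTER_CUBIC)
a=np.hstack([R(s,250,120,80,60*5//3,5)[:300,:400] if 0 else R(s,240,115,100,75,4)[:300], R(t,400,180,80,60,5)])
a=np.hstack([R(s,240,125,100,75,4),R(t,400,180,80,60,5)])
b=np.hstack([R(s,300,200,250,170,1.6),R(t,220,230,180,170,1.6*1.0)])
b=cv2.resize(b,(800,int(b.shape[0]*800/b.shape[1])))[:300]
cv2.imwrite('pics/crop1.png',np.vstack([a,b])); print(a.shape,b.shape)
for n in('scene','side'):
    d=load(n);hsv=cv2.cvtColor(d['frame'],cv2.COLOR_RGB2HSV)
    for nm,lo,hi in(('yellow',(22,170,120),(32,255,255)),('green',(65,80,25),(88,255,255)),('red',(0,200,90),(4,255,255)),('red2',(174,180,90),(180,255,255)),('padwood',(8,70,150),(17,140,255))):
        m=cv2.inRange(hsv,lo,hi); c,_=cv2.findContours(m,0,2)
        for k in c:
            if cv2.contourArea(k)>60:
                r=cv2.minAreaRect(k); print(n,nm,cv2.contourArea(k),cv2.boundingRect(k),cv2.approxPolyDP(k,3,True)[:,0].tolist()[:9])
E
```

```text
(300, 800, 3) (300, 800, 3)
scene green 1074.5 (453, 302, 63, 47) [[460, 302], [462, 307], [460, 310], [459, 306], [454, 325], [503, 348], [515, 327], [490, 324]]
scene green 399.5 (505, 289, 24, 30) [[527, 293], [515, 290], [505, 308], [505, 317], [521, 314]]
scene green 319.0 (469, 279, 29, 37) [[475, 279], [482, 284], [477, 290], [475, 285], [470, 286], [471, 298], [496, 315], [496, 308], [487, 305]]
scene green 650.5 (314, 206, 45, 65) [[357, 209], [349, 206], [314, 248], [322, 254], [315, 264], [324, 269], [325, 251]]
scene red 603.5 (150, 212, 33, 31) [[159, 212], [152, 238], [164, 242], [174, 239], [182, 230], [180, 223]]
scene red 113.0 (291, 189, 16, 14) [[303, 189], [291, 193], [296, 202], [306, 198]]
scene red 185.0 (177, 171, 27, 10) [[177, 178], [199, 180], [203, 172], [180, 171]]
scene red 76.5 (273, 161, 17, 8) [[289, 163], [274, 162], [273, 166], [289, 167]]
scene red 167.0 (271, 132, 17, 14) [[271, 133], [272, 145], [287, 143], [286, 132]]
scene red 241.5 (177, 130, 26, 14) [[178, 143], [199, 141], [202, 133], [180, 130]]
scene padwood 274.5 (341, 372, 45, 31) [[341,
[... 1045 characters left out ...]
 [548, 47], [540, 63], [543, 84]]
side red 4621.5 (381, 0, 73, 121) [[453, 0], [406, 0], [395, 5], [398, 0], [391, 4], [382, 0], [382, 7], [387, 2], [391, 5]]
side padwood 152.0 (295, 289, 55, 23) [[295, 290], [349, 311], [343, 305]]
side padwood 221.0 (199, 286, 31, 30) [[229, 288], [224, 287], [199, 313], [206, 315]]
side padwood 854.0 (320, 253, 55, 33) [[320, 253], [322, 269], [373, 285], [373, 269]]
side padwood 84.5 (475, 117, 31, 26) [[505, 129], [496, 122], [498, 117], [497, 123], [492, 121], [489, 126], [490, 138], [484, 135], [486, 129]]
side padwood 117.0 (447, 105, 38, 30) [[448, 106], [450, 114], [457, 111], [465, 117], [458, 127], [464, 119], [466, 129], [458, 134], [464, 130]]
```

View pics/crop1.png

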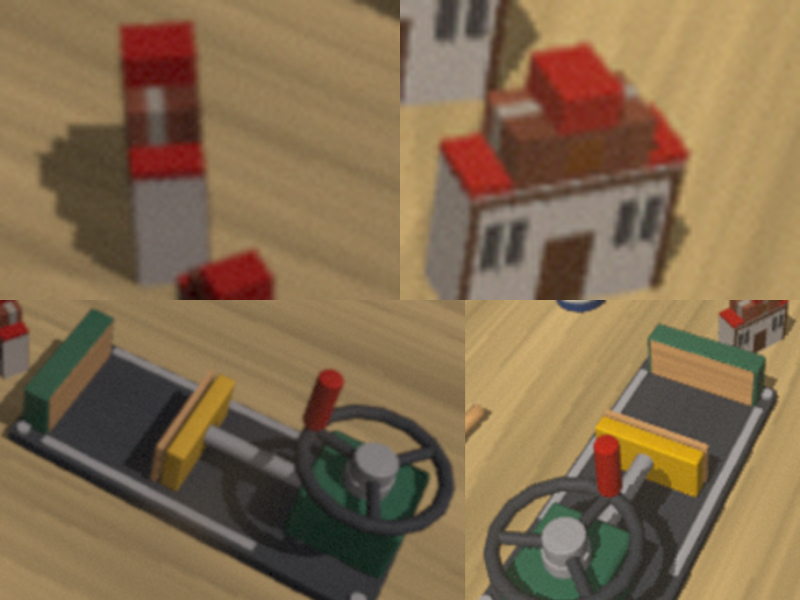

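```bash
python3 - <<'E'
from h import *
a,b=load('scene'),load('side')
P=lambda n,p,q:print(n,tri(a,p,b,q).round(4),'plane resid')
P('chimney c',(279.6,135.4),(435,194.9))
for p in((270.5,131.8),(288,130.5),(289,138.8),(271,140.5)):print(' s.13',plane(a,*p,.13).round(4))
for p in((426,191.4),(438.4,188.8),(444.4,198),(431.2,201.2)):print(' d.13',plane(b,*p,.13).round(4))
for p in((274.2,195.8),(292,193)):print(' s0',plane(a,*p,0).round(4))
for p in((406,236),(452,237)):print(' d0',plane(b,*p,0).round(4))
for p in((414.4,219.6),(457.6,211),(408.6,208)):print(' d.08',plane(b,*p,.08).round(4))
for p in((273.5,170),(292,169.2)):print(' s.08',plane(a,*p,.08).round(4))
print('fence');
for p in((314,246),(348.8,205.8),(358.5,209),(325.3,250.5)):print(' s',plane(a,*p,.08).round(4))
for p in((320,249),(376,268),(379.5,263),(325,244)):print(' d',plane(b,*p,.08).round(4))
P('fence c',(336.6,227.8),(350.1,256))
P('crank top',(477.9,241.4),(295.8,306.9));P('crank bot',(469.8,267.2),(297.9,332));P('hub',(502,283.3),(274.3,356.3))
# jaw
for p in((290,298),(345,311+2)):print(' yel d.08',plane(b,*p,.08).round(4))
for p in((295,289.5),(349,310.5)):print(' pad d.08',plane(b,*p,.08).round(4))
for p in((416,238),(386,278)):print(' pad s.08',plane(a,*p,.08).round(4))
for n,d in(('s',a),('d',b)):
  for t in((0,0,0),):pass
E
```

```text
chimney c [ 0.4266 -0.2968  0.1275] plane resid
 s.13 [ 0.4303 -0.3182  0.13  ]
 s.13 [ 0.4054 -0.2893  0.13  ]
 s.13 [ 0.4277 -0.2711  0.13  ]
 s.13 [ 0.4538 -0.2996  0.13  ]
 d.13 [ 0.4489 -0.2989  0.13  ]
 d.13 [ 0.4252 -0.3212  0.13  ]
 d.13 [ 0.403 -0.291  0.13 ]
 d.13 [ 0.4273 -0.2664  0.13  ]
 s0 [ 0.482  -0.2791  0.    ]
 s0 [ 0.452  -0.2505  0.    ]
 d0 [ 0.4759 -0.2735  0.    ]
 d0 [ 0.37  -0.318  0.   ]
 d.08 [ 0.4553 -0.2474  0.08  ]
 d.08 [ 0.371 -0.322  0.08 ]
 d.08 [ 0.4815 -0.2846  0.08  ]
 s.08 [ 0.4826 -0.2754  0.08  ]
 s.08 [ 0.4583 -0.2436  0.08  ]
fence
 s [ 0.6141 -0.0852  0.08  ]
 s [ 0.4858 -0.0845  0.08  ]
 s [ 0.4827 -0.0635  0.08  ]
 s [ 0.6116 -0.0614  0.08  ]
 d [ 0.6133 -0.0622  0.08  ]
 d [ 0.4803 -0.0589  0.08  ]
 d [ 0.4789 -0.076   0.08  ]
 d [ 0.6104 -0.0816  0.08  ]
fence c [ 0.5464 -0.0759  0.074 ] plane resid
crank top [0.5345 0.1827 0.1885] plane resid
crank bot [0.5346 0.1847 0.1226] plane resid
hub [0.5436 0.2455 0.1287] plane resid
 yel d.08 [0.6046 0.0905 0.08  ]
 yel d.08 [0.4909 0.0788 0.08  ]
 pad d.08 [0.6063 0.0665 0.08  ]
 pad d.08 [0.4864 0.07   0.08  ]
 pad s.08 [0.4888 0.0678 0.08  ]
 pad s.08 [0.6056 0.0643 0.08  ]
```

The crop confirms the middle house: its gable edge measures about 40 mm thick, its width about 112 mm, and its chimney top triangulates to 0.1275 m.

```bash
python3 - <<'E'
from h import *
a,b=load('scene'),load('side')
print('big chim',tri(a,(190,137),b,(397,147)).round(3),'turret tip',tri(a,(159,210),b,(329,157)).round(3),'small chim',tri(a,(298.5,195.5),b,(376,224)).round(3),'tin',tri(a,(223,279),b,(280,199)).round(3))
E
```

```text
big chim [ 0.565 -0.421  0.157] turret tip [ 0.73  -0.358  0.121] small chim [ 0.527 -0.18   0.092] tin [ 0.776 -0.17   0.095]
```

Call:
apply_moves(deltas=[0.03,-0.023,-0.03,0,0,-0.04,0.06,-0.047,-0.03,0,0,-0.08,0.09,-0.07,-0.03,0,0,-0.12,0.12,-0.093,-0.03,0,0,-0.16,0.15,-0.117,-0.03,0,0,-0.2,0.18,-0.14,-0.03,0,0,-0.24,0.21,-0.163,-0.03,0,0,-0.28,0.25,-0.187,-0.03,0,0,-0.32,0.29,-0.21,-0.03,0,0,-0.36,0.312,-0.234,-0.03,0,0,-0.39], gripper=1)

```text
time_s: 1.15
position: [0.4298, -0.2926, 0.2584]
orientation: [0.936, 0.351, 0.0, -0.0]
contact_force: [-0.0, -0.3, 0.4]
opening: 0.095
finger_force: 0.0
```

```bash
python3 - <<'E'
from h import *
grab('scene');d=grab('wrist','w2.png'); print(ctrl.state()['position'],ctrl.state()['orientation'],d['cam_to_world'].round(3).tolist())
for p in ((.4275,-.2945,.13),(.4275,-.2945,0)): print(proj(d,p))
hsv=cv2.cvtColor(d['frame'],cv2.COLOR_RGB2HSV)
m=cv2.inRange(hsv,(0,190,90),(6,255,255))|cv2.inRange(hsv,(174,190,90),(180,255,255))
for k in cv2.findContours(m,0,2)[0]:
    if cv2.contourArea(k)>150: print(cv2.contourArea(k),cv2.minAreaRect(k),cv2.approxPolyDP(k,4,True)[:,0].tolist())
E
```

```text
[ 0.42966493 -0.2916019   0.25831787] [ 9.35896449e-01  3.52274670e-01  2.19514469e-04 -5.87859837e-04] [[0.661, -0.72, -0.212, 0.491], [-0.751, -0.634, -0.185, -0.236], [-0.002, 0.282, -0.96, 0.414], [0.0, 0.0, 0.0, 1.0]]
[325.85086267 240.79792613]
[325.08469695 206.02507555]
557.5 ((531.89453125, 281.0702209472656), (63.64402770996094, 30.852367401123047), 21.630887985229492) [[508, 255], [500, 284], [516, 285], [503, 281], [505, 269], [507, 277], [513, 279], [515, 272], [521, 276], [518, 284], [529, 281], [528, 271], [532, 285], [539, 282], [538, 289], [524, 289], [546, 287], [550, 293], [553, 285], [561, 294], [561, 280], [566, 278], [559, 281], [554, 276], [554, 285], [548, 277], [546, 283], [542, 274], [535, 277], [522, 266], [519, 270], [518, 263], [518, 272], [509, 271], [509, 263], [516, 261]]
1363.0 ((327.3202819824219, 240.4927978515625), (51.03919219970703, 42.525997161865234), 2.2906100749969482) [[304, 220], [303, 248], [308, 240], [310, 246], [302, 251], [302, 260], [305, 256], [316, 261], [317, 248], [324, 258], [320, 261], [333, 262], [324, 257], [329, 246], [323, 2
[... 1835 characters left out ...]
], [600, 133], [604, 129], [615, 136], [611, 129], [618, 130], [620, 124], [591, 116], [598, 121], [592, 120], [592, 127], [589, 119], [582, 122], [583, 115], [579, 122], [578, 114], [578, 120], [568, 112], [572, 127], [563, 128], [563, 121], [569, 123], [560, 115], [563, 112]]
310.5 ((312.8930358886719, 82.46930694580078), (19.935739517211914, 35.95553207397461), 69.14553833007812) [[326, 67], [315, 71], [313, 78], [308, 78], [310, 73], [293, 80], [302, 86], [300, 94], [303, 87], [308, 95], [313, 86], [306, 83], [315, 83], [319, 74], [317, 82], [329, 83]]
926.5 ((619.0, 17.5), (35.0, 40.0), 90.0) [[599, 3], [613, 30], [627, 35], [638, 28], [639, 12], [634, 13], [639, 6], [634, 3], [639, 0]]
```

View pics/w2.png

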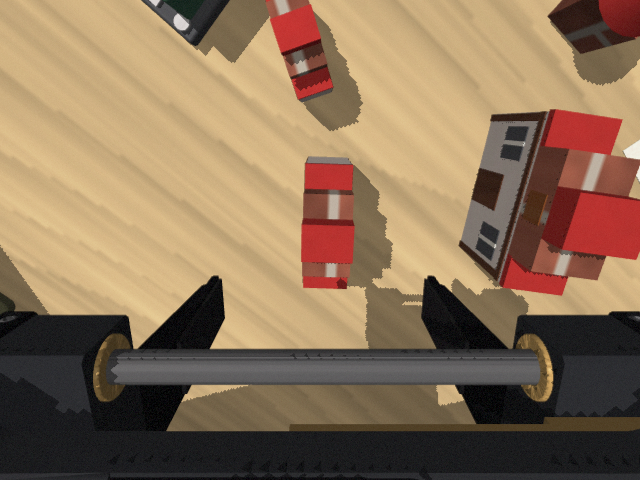

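The wrist picture shows the middle house squarely between the open fingers, with its chimney top at about (328,243), as predicted. Descending.

Call:
apply_moves(deltas=[-0.001,0,0.02,0,0,0,-0.002,0,0.045,0,0,0,-0.003,0,0.07,0,0,0,-0.003,0,0.095,0,0,0,-0.003,0,0.12,0,0,0,-0.003,0,0.14,0,0,0,-0.003,0,0.155,0,0,0,-0.003,0,0.163,0,0,0,-0.003,0,0.165,0,0,0,-0.003,0,0.165,0,0,0])

```text
time_s: 2.25
position: [0.4264, -0.2971, 0.0941]
orientation: [0.937, 0.35, 0.0, 0.0]
contact_force: [0.0, 0.5, 0.2]
opening: 0.0954
finger_force: 0.0
```

Call:
apply_moves(deltas=[0,0,0,0,0,0,0,0,0,0,0,0,0,0,0,0,0,0,0,0,0,0,0,0,0,0,0,0,0,0,0,0,0,0,0,0,0,0,0,0,0,0,0,0,0,0,0,0], gripper=-1)

```text
time_s: 3.05
position: [0.4262, -0.2966, 0.0936]
orientation: [0.937, 0.35, 0.0, -0.0]
contact_force: [1.7, -0.1, 0.4]
opening: 0.0403
finger_force: 29.7
```

Gripped at 40.3 mm. Lifting and carrying it over the jig.

Call:
apply_moves(deltas=[0,0,-0.015,0,0,0,0,0,-0.045,0,0,0,0,0,-0.08,0,0,0,0,0,-0.11,0,0,0,0,0,-0.126,0,0,0])

```text
time_s: 3.55
position: [0.4269, -0.2973, 0.2233]
orientation: [0.937, 0.35, 0.001, 0.002]
contact_force: [-0.1, -0.8, -4.0]
opening: 0.04
finger_force: 29.7
```

Call:
apply_moves(deltas=[0.02,-0.01,0,0,0,0.05,0.05,-0.024,0,0,0,0.13,0.085,-0.041,0,0,0,0.22,0.12,-0.058,0,0,0,0.32,0.155,-0.075,0,0,0,0.42,0.19,-0.092,0,0,0,0.52,0.22,-0.107,0,0,0,0.6,0.245,-0.119,0,0,0,0.66,0.262,-0.127,0,0,0,0.7,0.271,-0.132,0,0,0,0.715])

```text
time_s: 4.55
position: [0.544, -0.0176, 0.2186]
orientation: [1.0, 0.0, -0.001, -0.0]
contact_force: [-0.2, -0.1, -3.2]
opening: 0.0396
finger_force: 29.9
```

```bash
python3 - <<'E'
from h import *
d=grab('wrist');a=grab('scene');b=grab('side'); s=ctrl.state();print(s['position'],s['orientation'],d['cam_to_world'].round(3).tolist())
R=lambda im,x,y,w,h,k:cv2.resize(im[y:y+h,x:x+w,::-1],None,fx=k,fy=k,interpolation=cv2.INTER_CUBIC)
w=R(d['frame'],0,0,640,480,.9)
w=R(d['frame'],0,0,640,300,1.25)
r=np.hstack([R(a['frame'],260,110,160,120,2.5),R(b['frame'],290,160,160,120,2.5)])
cv2.imwrite('pics/c3.png',np.vstack([w[:300],r])[:600])
cv2.imwrite('pics/w3.png',d['frame'][:,:,::-1])
E
```

```text
[ 0.54375323 -0.01889307  0.21881027] [ 9.99999250e-01  7.22878906e-04 -9.87143222e-04  4.55766553e-05] [[0.001, -0.958, -0.287, 0.625], [-1.0, -0.001, 0.001, -0.017], [-0.001, 0.287, -0.958, 0.374], [0.0, 0.0, 0.0, 1.0]]
```

View pics/w3.png

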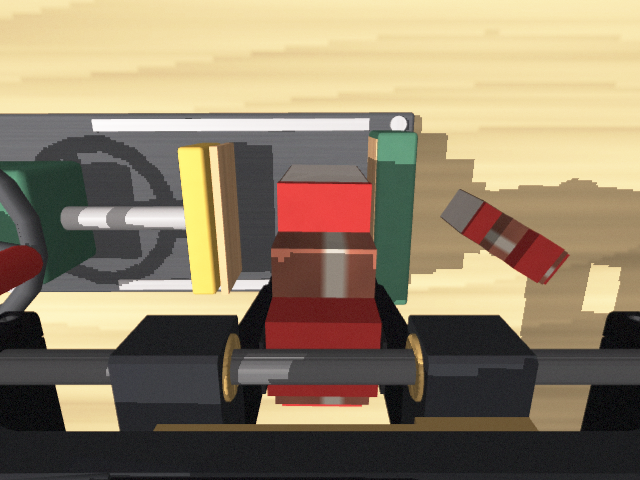

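```bash
python3 - <<'E'
from h import *
d=load('wrist');g=cv2.cvtColor(d['frame'],cv2.COLOR_RGB2GRAY).astype(int)
us=np.arange(10,400,5);vs=[100+np.argmin(np.diff(g[100:122,u])) for u in us];p=np.polyfit(us,vs,1);print('bed edge',p,np.polyval(p,[10,400]))
for u in(10,400):print('bed',plane(d,u,np.polyval(p,u)+.5,.02).round(4))
for v,z in((182,.2052),(235,.2352),(298,.2552)):
  # exact edges by gradient near col 300
  c=g[v-8:v+9,285:360].mean(1); vv=v-8+np.argmax(abs(np.diff(c)))+.5; print('house edge',vv,plane(d,324,vv,z).round(4), plane(d,324,v,z).round(4))
for q in((416,134),(407,303),(377,132)):print('fence top',plane(d,*q,.08).round(4))
for q in((219,143),(229,292),(208,147),(216,293),(179,149),(192,294)):print('jaw',plane(d,*q,.08).round(4))
for q in((277,182),(371,182)):print('house y',plane(d,*q,.2052).round(4))
a,b=load('scene'),load('side')
E
```

```text
bed edge [-3.5660542e-03  1.1256828e+02] [112.53261928 111.14185814]
bed [0.6309 0.2539 0.02  ]
bed [ 0.6324 -0.0838  0.02  ]
house edge 183.5 [ 0.5986 -0.0178  0.2052] [ 0.5993 -0.0178  0.2052]
house edge 231.5 [ 0.5854 -0.0178  0.2352] [ 0.5841 -0.0178  0.2352]
house edge 297.5 [ 0.5682 -0.0178  0.2552] [ 0.568  -0.0178  0.2552]
fence top [ 0.6156 -0.0852  0.08  ]
fence top [ 0.4801 -0.0871  0.08  ]
fence top [ 0.617  -0.0567  0.08  ]
jaw [0.6091 0.0591 0.08  ]
jaw [0.4898 0.0598 0.08  ]
jaw [0.6062 0.0674 0.08  ]
jaw [0.4889 0.0706 0.08  ]
jaw [0.6047 0.0889 0.08  ]
jaw [0.488  0.0904 0.08  ]
house y [0.5992 0.0026 0.2052]
house y [ 0.5993 -0.0382  0.2052]
```

View pics/c3.png

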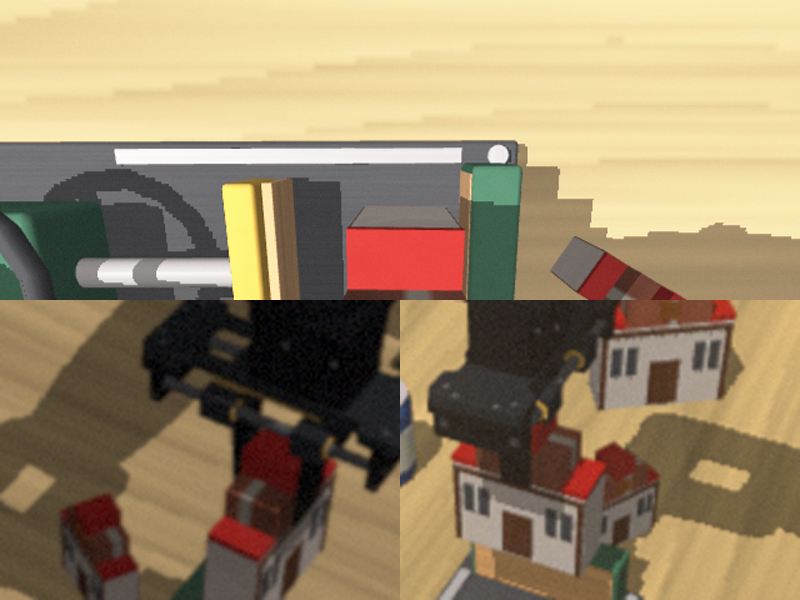

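```bash
python3 - <<'E'
from h import *
d=load('wrist');im=d['frame'].astype(int)
P=lambda u,v,z:plane(d,u,v,z).round(4).tolist()
for z in(.2052,.2352,.2552):print(z,[(v,P(324,v,z)[0]) for v in(183,231.5,235,248,297.5)])
for r in(150,170,190):
  e=[u+.5 for u in range(165,250) if abs(im[r,u+1]-im[r,u]).sum()>50]; print(r,'jaw edges',e,[P(u,r,.08)[1] for u in e],[P(u,r,.02)[1] for u in e])
  e=[u+.5 for u in range(360,430) if abs(im[r,u+1]-im[r,u]).sum()>50]; print(r,'fence',e,[P(u,r,.08)[1] for u in e],[P(u,r,.02)[1] for u in e])
c=im[160:320,300:350].mean(1);print([(160+i,int(x)) for i,x in enumerate(abs(np.diff(c,axis=0)).sum(1)) if x>15])
print(ctrl.state()['position'])
E
```

```text
0.2052 [(183, 0.5988), (231.5, 0.5769), (235, 0.5753), (248, 0.5691), (297.5, 0.5444)]
0.2352 [(183, 0.6034), (231.5, 0.5854), (235, 0.5841), (248, 0.579), (297.5, 0.5587)]
0.2552 [(183, 0.6065), (231.5, 0.5911), (235, 0.5899), (248, 0.5856), (297.5, 0.5682)]
150 jaw edges [176.5, 177.5, 200.5, 201.5, 202.5, 203.5, 208.5, 209.5, 216.5, 217.5, 233.5] [0.0909, 0.0901, 0.0731, 0.0724, 0.0717, 0.0709, 0.0672, 0.0665, 0.0613, 0.0606, 0.0488] [0.1129, 0.112, 0.0916, 0.0907, 0.0898, 0.0889, 0.0845, 0.0836, 0.0774, 0.0765, 0.0622]
150 fence [367.5, 375.5, 376.5, 377.5, 414.5, 415.5, 416.5] [-0.0502, -0.0561, -0.0568, -0.0575, -0.0848, -0.0856, -0.0863] [-0.0569, -0.064, -0.0649, -0.0657, -0.0986, -0.0995, -0.1004]
170 jaw edges [178.5, 179.5, 201.5, 202.5, 203.5, 204.5, 205.5, 210.5, 217.5, 218.5] [0.0909, 0.0902, 0.0737, 0.0729, 0.0722, 0.0714, 0.0707, 0.0669, 0.0617, 0.0609] [0.113, 0.1121, 0.0923, 0.0913, 0.0904, 0.0895, 0.0886, 0.0841, 0.0778, 0.0769]
170 fence [360.5, 374.5, 375.5, 415.5] [-0.0454, -0.0559, -0.0567, -0.0866] [-0.0511, -0.0638, -0.0647, -0.1007]
190 jaw edges [169.5, 181.5, 203.5, 204.5, 205.5, 206.5, 211.5, 212.5, 219.5, 220.5, 236.5] [0.0994, 0.0902, 0.0735, 0.0727, 0.072, 0.0712, 0.0674, 0.0666, 0.0613, 0.0606, 0.0484] [0.1232, 0.1122, 0.092, 0.0911, 0.0902, 0.0893, 0.0847, 0.0838, 0.0774, 0.0765, 0.0618]
190 fence [370.5, 371.5, 373.5, 375.5, 413.5, 414.5] [-0.0535, -0.0542, -0.0557, -0.0573, -0.0861, -0.0869] [-0.0608, -0.0617, -0.0636, -0.0654, -0.1001, -0.1011]
[(164, 29), (180, 45), (181, 113), (182, 39), (183, 158), (230, 21), (231, 102), (232, 29), (247, 19), (248, 239), (249, 39), (252, 154), (253, 54), (296, 48), (297, 70), (298, 16)]
[ 0.54375323 -0.01889307  0.21881027]
```

Wrist picture: the house held square, with its far roof edge at row 183 and columns 277–371. The fence face is at column ~376 and the jaw pad face at ~218, so the gap is about 118 mm (wheel already about 1.9 rad in). The jig is aligned with the world to about 0.3°. Lowering the house 3 mm clear of the fence.

Call:
apply_moves(deltas=[0.0015,0.006,0,0,0,0,0.0035,0.013,0,0,0,0,0.0035,0.0155,0.01,0,0,0,0.0035,0.0155,0.03,0,0,0,0.0035,0.0155,0.05,0,0,0,0.0035,0.0155,0.07,0,0,0,0.0035,0.0155,0.086,0,0,0,0.0035,0.0155,0.095,0,0,0,0.0035,0.0155,0.1,0,0,0,0.0035,0.0155,0.102,0,0,0])

```text
time_s: 5.7
position: [0.5479, -0.035, 0.1175]
orientation: [1.0, -0.0, 0.0, -0.0]
contact_force: [0.5, -0.8, -3.3]
opening: 0.0397
finger_force: 29.9
```

Call:
apply_moves(deltas=[0,0,0.001,0,0,0,0,0,0.002,0,0,0,0,0,0.002,0,0,0,0,0,0.002,0,0,0])

```text
time_s: 6.1
position: [0.5481, -0.0348, 0.1162]
orientation: [1.0, -0.0, 0.0, 0.0]
contact_force: [0.1, -0.9, -3.4]
opening: 0.0399
finger_force: 29.9
```

Call:
apply_moves(deltas=[-0.0005,0,0.001,0,0,0,-0.0005,0,0.002,0,0,0,-0.0005,0,0.0025,0,0,0,-0.0005,0,0.0025,0,0,0,-0.0005,0,0.0025,0,0,0])

```text
time_s: 6.6
position: [0.5474, -0.0348, 0.1137]
orientation: [1.0, -0.0, 0.0, 0.0]
contact_force: [-2.4, 0.0, 1.4]
opening: 0.0399
finger_force: 29.9
```

Seated on the bed (the force changed sign). Releasing and lifting.

Call:
apply_moves(deltas=[0,0,0,0,0,0,0,0,0,0,0,0,0,0,0,0,0,0,0,0,0,0,0,0,0,0,0,0,0,0,0,0,0,0,0,0], gripper=1)

```text
time_s: 7.2
position: [0.5473, -0.0348, 0.1131]
orientation: [1.0, -0.0, 0.0, 0.0]
contact_force: [-0.5, 0.9, -1.2]
opening: 0.0828
finger_force: 0.0
```

Call:
apply_moves(deltas=[0,0,-0.01,0,0,0,0,0,-0.03,0,0,0,0,0,-0.06,0,0,0,0,0,-0.095,0,0,0,0,0,-0.13,0,0,0,0,0,-0.15,0,0,0,0,0,-0.15,0,0,0,0,0,-0.15,0,0,0])

```text
time_s: 8.0
position: [0.5472, -0.0348, 0.2633]
orientation: [1.0, -0.0, 0.0, 0.0]
contact_force: [-0.5, -0.5, -0.9]
opening: 0.0953
finger_force: 0.0
```

```bash
python3 - <<'E'
from h import *
d=grab('wrist','w4.png');a=grab('scene');b=grab('side'); s=ctrl.state();print(s['time_s'],s['position'],s['orientation'],s['opening'])
R=lambda im,x,y,w,h,k:cv2.resize(im[y:y+h,x:x+w,::-1],None,fx=k,fy=k,interpolation=cv2.INTER_CUBIC)
r=np.hstack([R(a['frame'],300,150,250,200,1.6),R(b['frame'],210,190,200,160,2)])
w=cv2.resize(d['frame'][:,:,::-1],(373,280));w=np.hstack([w,np.zeros((280,427,3),np.uint8)])
cv2.imwrite('pics/c4.png',np.vstack([w,r]))
def redc(d,box):
    x,y,w,h=box;hsv=cv2.cvtColor(d['frame'],cv2.COLOR_RGB2HSV)[y:y+h,x:x+w]
    m=cv2.inRange(hsv,(0,150,60),(7,255,255))|cv2.inRange(hsv,(173,150,60),(180,255,255))
    k=max(cv2.findContours(m,0,2)[0],key=cv2.contourArea);r=cv2.minAreaRect(k);pts=k[:,0]+[x,y]
    t=pts[:,1].min();bt=pts[:,1].max();return r[0][0]+x,r[0][1]+y,r[1],cv2.boundingRect(k)
A=redc(a,(455,225,40,60));B=redc(b,(280,295,30,50));print(A,B);print(tri(a,A[:2],b,B[:2]))
E
```

```text
8.15 [ 0.54630971 -0.03471305  0.26088553] [ 9.99998341e-01 -1.19784143e-04 -1.79799912e-03 -2.64531687e-04] 0.09500669947360191
(473.0862064361572, 253.53448295593262, (13.184369087219238, 33.98224639892578), (9, 13, 21, 32)) (296.2195110321045, 318.9756107330322, (32.46687316894531, 12.81005859375), (9, 8, 15, 33))
[0.53534759 0.18290993 0.15755245]
```

View pics/c4.png

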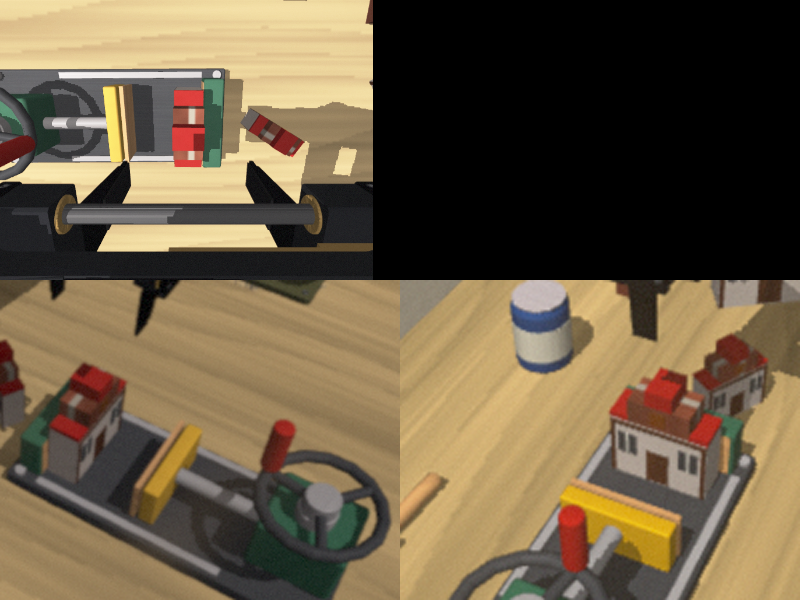

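The house stands upright near the fence and centred. The crank is upright at about (0.535, 0.183). I'll move over it and take a closer wrist look at crank and hub.

Call:
apply_moves(deltas=[-0.001,-0.015,-0.005,0,0,0,-0.003,-0.045,-0.01,0,0,0,-0.005,-0.08,-0.01,0,0,0,-0.007,-0.12,-0.01,0,0,0,-0.009,-0.16,-0.01,0,0,0,-0.011,-0.19,-0.01,0,0,0,-0.012,-0.21,-0.01,0,0,0,-0.012,-0.218,-0.01,0,0,0,-0.012,-0.218,-0.01,0,0,0])

```text
time_s: 9.05
position: [0.5348, 0.1843, 0.2727]
orientation: [1.0, 0.001, -0.001, 0.0]
contact_force: [0.2, -0.5, -0.6]
opening: 0.0951
finger_force: 0.0
```

```bash
python3 - <<'E'
from h import *
d=grab('wrist','w5.png'); s=ctrl.state();print(s['time_s'],s['position'],s['orientation'],s['opening'])
E
```

```text
9.1 [0.53502596 0.18342542 0.27274093] [ 9.99999822e-01  3.41417567e-04 -4.13438357e-04  2.62354002e-04] 0.0948866671854327
```

View pics/w5.png

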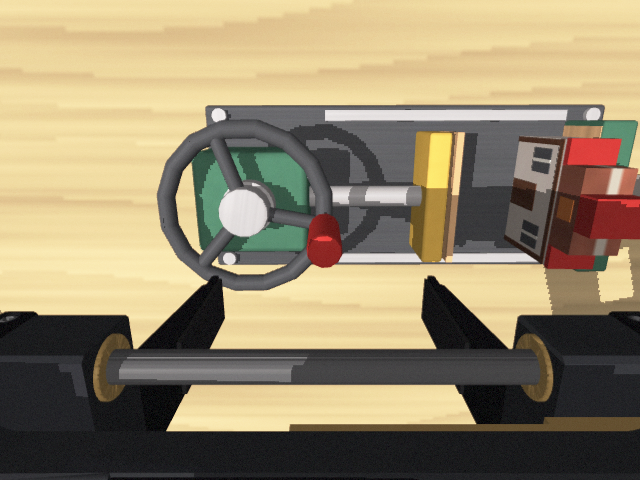

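The wrist picture shows the crank top at (325,249), the hub at (244,211) and the rim's outer ellipse spanning columns 159–332 and rows 120–290.

```bash
python3 - <<'E'
from h import *
d=load('wrist')
for n,p,z in(('crank top',(325,249),.19),('hub',(244,211),.1287),('hub',(244,211),.135)):print(n,plane(d,*p,z).round(4))
# rim outer points cast to z of tube centre, circle fit
pts=[(159,205),(332,200),(245,120),(243,290),(186,142),(303,140),(177,265),(305,272)]
for z in(.112,.116,.124):
    X=np.array([plane(d,*p,z)[:2] for p in pts]);A=np.c_[2*X,np.ones(len(X))];s=np.linalg.lstsq(A,(X**2).sum(1),rcond=None)[0]
    print(z,s[:2].round(4),np.sqrt(s[2]+s[:2]@s[:2]).round(4),(np.linalg.norm(X-s[:2],axis=1)).round(4))
# jaw / fence here
for p in((464,135),(454,258)):print('pad',plane(d,*p,.08).round(4))
a=load('scene');b=load('side')
print('hub sc/side .13',plane(a,502,283.3,.13).round(4),plane(b,274.3,356.3,.13).round(4))
for z in(.19,):print(plane(a,477.9,241.4,z).round(4),plane(b,295.8,306.9,z).round(4))
E
```

```text
crank top [0.5366 0.1831 0.19  ]
hub [0.5477 0.2465 0.1287]
hub [0.5491 0.2452 0.135 ]
0.112 [0.5432 0.2489] 0.0731 [0.0712 0.0726 0.0731 0.0708 0.0713 0.0757 0.0776 0.0725]
0.116 [0.5441 0.2481] 0.0722 [0.0703 0.0717 0.0722 0.0699 0.0704 0.0747 0.0767 0.0716]
0.124 [0.546  0.2465] 0.0704 [0.0685 0.0699 0.0703 0.0681 0.0686 0.0728 0.0747 0.0698]
pad [0.6043 0.0626 0.08  ]
pad [0.4916 0.0602 0.08  ]
hub sc/side .13 [0.5443 0.2448 0.13  ] [0.5433 0.247  0.13  ]
[0.536  0.1829 0.19  ] [0.5339 0.1836 0.19  ]
```

Call:
apply_moves(deltas=[0,0,0.015,0,0,0,0,0,0.04,0,0,0,0,0,0.065,0,0,0,0,0,0.09,0,0,0,0,0,0.103,0,0,0,0,0,0.107,0,0,0,0,0,0.107,0,0,0])

```text
time_s: 9.8
position: [0.5353, 0.1827, 0.1657]
orientation: [1.0, -0.0, -0.0, 0.0]
contact_force: [0.7, -0.6, -0.1]
opening: 0.0951
finger_force: 0.0
```

Call:
apply_moves(deltas=[0,0,0,0,0,0,0,0,0,0,0,0,0,0,0,0,0,0,0,0,0,0,0,0,0,0,0,0,0,0,0,0,0,0,0,0,0,0,0,0,0,0,0,0,0,0,0,0,0,0,0,0,0,0], gripper=-1)

```text
time_s: 10.7
position: [0.5353, 0.1832, 0.1661]
orientation: [1.0, -0.0, -0.0, 0.0]
contact_force: [0.2, 0.2, -0.2]
opening: 0.0285
finger_force: 0.0
```

```bash
cat > wind.py <<'E'
import sys,numpy as np
# args: ax ay x0 y0 list-of-advance degrees ; prints rows in tool axes (x, -y) for clockwise travel on r=.065
ax,ay,x0,y0=map(float,sys.argv[1:5]);phi=np.radians([float(v) for v in sys.argv[5:]])
t0=np.arctan2(y0-ay,x0-ax);r=.065
out=[]
for f in phi:
    x,y=ax+r*np.cos(t0-f),ay+r*np.sin(t0-f); out.append((round(x-x0,4),round(y0-y,4)))
print('theta0',np.degrees(t0).round(1),'r0',np.hypot(x0-ax,y0-ay).round(4));print(', '.join('%g, %g, 0, 0, 0, 0'%o for o in out))
E
python3 - <<'E'
from h import *
s=ctrl.state();print(s['time_s'],s['position'],s['contact_force'],s['opening'],s['finger_force'])
E
python3 wind.py .5452 .2473 .5352 .1832 3 8 14 21 29 37 45 52 57 60
```

```text
10.7 [0.53529377 0.18318651 0.16610137] [ 0.20389314  0.19385922 -0.18105574] 0.028528463027373135 0.0
theta0 -98.9 r0 0.0649
-0.0034, -0.0005, 0, 0, 0, 0, -0.0089, -0.0019, 0, 0, 0, 0, -0.0153, -0.0042, 0, 0, 0, 0, -0.0224, -0.0077, 0, 0, 0, 0, -0.0299, -0.0128, 0, 0, 0, 0, -0.0367, -0.0188, 0, 0, 0, 0, -0.0425, -0.0258, 0, 0, 0, 0, -0.0468, -0.0325, 0, 0, 0, 0, -0.0493, -0.0375, 0, 0, 0, 0, -0.0506, -0.0407, 0, 0, 0, 0
```

Still closing (28 mm). Two more rows to grip, then the first 60°.

Call:
apply_moves(deltas=[0,0,0,0,0,0,0,0,0,0,0,0,0,0,0,0,0,0])

```text
time_s: 11.0
position: [0.5353, 0.1832, 0.1661]
orientation: [1.0, -0.0, -0.0, -0.0]
contact_force: [0.1, 0.4, 0.1]
opening: 0.0236
finger_force: 30.0
```

Call:
apply_moves(deltas=[-0.0035,-0.0005,0,0,0,0,-0.009,-0.002,0,0,0,0,-0.0155,-0.004,0,0,0,0,-0.0225,-0.0075,0,0,0,0,-0.03,-0.013,0,0,0,0,-0.0365,-0.019,0,0,0,0,-0.0425,-0.026,0,0,0,0,-0.047,-0.0325,0,0,0,0,-0.0495,-0.0375,0,0,0,0,-0.0505,-0.0405,0,0,0,0])

```text
time_s: 12.0
position: [0.4864, 0.2233, 0.1662]
orientation: [1.0, 0.0, 0.003, 0.001]
contact_force: [7.7, -2.3, -4.1]
opening: 0.0237
finger_force: 30.0
```

```bash
python3 - <<'E'
from h import *
s=ctrl.state();print(s['time_s'],s['position'],s['orientation'],s['contact_force'],s['opening'],s['finger_force'])
E
python3 wind.py .5452 .2473 .4847 .2237 6 15 27 40 53 66 79 92 105 118
python3 wind.py .5452 .2473 .4847 .2237 60 120
```

```text
12.0 [0.48638737 0.22328818 0.1661779 ] [9.99996563e-01 4.63222820e-05 2.55519020e-03 5.86350913e-04] [ 7.66185654 -2.27448755 -4.0766581 ] 0.023696650865926896 29.99909520149231
theta0 -158.7 r0 0.0649
-0.0022, -0.0064, 0, 0, 0, 0, -0.0041, -0.0165, 0, 0, 0, 0, -0.0042, -0.03, 0, 0, 0, 0, -0.0011, -0.0444, 0, 0, 0, 0, 0.0052, -0.0577, 0, 0, 0, 0, 0.0143, -0.0693, 0, 0, 0, 0, 0.0258, -0.0785, 0, 0, 0, 0, 0.039, -0.0849, 0, 0, 0, 0, 0.0534, -0.0882, 0, 0, 0, 0, 0.0681, -0.0882, 0, 0, 0, 0
theta0 -158.7 r0 0.0649
0.0098, -0.0642, 0, 0, 0, 0, 0.0703, -0.0879, 0, 0, 0, 0
```

Call:
apply_moves(deltas=[-0.002,-0.0065,0,0,0,0,-0.0035,-0.0165,0,0,0,0,-0.0035,-0.03,0,0,0,0,0,-0.0445,0,0,0,0,0.006,-0.0575,0,0,0,0,0.015,-0.0695,0,0,0,0,0.0265,-0.0785,0,0,0,0,0.04,-0.085,0,0,0,0,0.054,-0.088,0,0,0,0,0.069,-0.088,0,0,0,0])

```text
time_s: 13.0
position: [0.5517, 0.3121, 0.1661]
orientation: [1.0, 0.0, -0.003, 0.0]
contact_force: [-9.3, -2.0, 5.0]
opening: 0.0236
finger_force: 30.0
```

```bash
python3 - <<'E'
from h import *
s=ctrl.state();print(s['time_s'],s['position'],s['orientation'],s['contact_force'],s['opening'],s['finger_force'])
E
python3 wind.py .546 .2473 .5537 .3117 13 27 41 55 69 83 97 111 125 138
```

```text
13.0 [0.55166079 0.31210281 0.16607959] [ 9.99994542e-01  2.24414299e-04 -3.28278171e-03  2.98712575e-04] [-9.32254259 -1.98344896  5.03930977] 0.023621293639528234 30.000918209552765
theta0 83.2 r0 0.0649
0.0143, 0.0032, 0, 0, 0, 0, 0.0285, 0.0104, 0, 0, 0, 0, 0.0405, 0.0208, 0, 0, 0, 0, 0.0496, 0.0337, 0, 0, 0, 0, 0.0553, 0.0485, 0, 0, 0, 0, 0.0573, 0.0642, 0, 0, 0, 0, 0.0554, 0.0799, 0, 0, 0, 0, 0.0498, 0.0947, 0, 0, 0, 0, 0.0407, 0.1077, 0, 0, 0, 0, 0.0298, 0.1175, 0, 0, 0, 0
```

Call:
apply_moves(deltas=[0.0145,0.003,0,0,0,0,0.0285,0.0105,0,0,0,0,0.0405,0.021,0,0,0,0,0.0495,0.0335,0,0,0,0,0.0555,0.0485,0,0,0,0,0.0575,0.064,0,0,0,0,0.0555,0.08,0,0,0,0,0.05,0.0945,0,0,0,0,0.0405,0.1075,0,0,0,0,0.03,0.1175,0,0,0,0])

```text
time_s: 14.0
position: [0.5851, 0.1945, 0.1662]
orientation: [1.0, -0.0, 0.002, -0.001]
contact_force: [6.0, 5.1, -3.9]
opening: 0.0235
finger_force: 30.0
```

```bash
python3 - <<'E'
from h import *
s=ctrl.state();print(s['time_s'],s['position'],s['orientation'],s['contact_force'],s['opening'],s['finger_force'])
E
python3 wind.py .546 .2473 .5837 .1942 14 28 42 56 70 84 98 112 126 140
```

```text
14.0 [0.58512531 0.19451723 0.16617699] [ 9.99996559e-01 -3.68117503e-04  2.28404973e-03 -1.23695833e-03] [ 6.04228783  5.11952903 -3.87349911] 0.02346395439257049 29.99961107969284
theta0 -54.6 r0 0.0651
-0.014, 0.0074, 0, 0, 0, 0, -0.0294, 0.0114, 0, 0, 0, 0, -0.0452, 0.0115, 0, 0, 0, 0, -0.0606, 0.0077, 0, 0, 0, 0, -0.0746, 0.0004, 0, 0, 0, 0, -0.0865, -0.0101, 0, 0, 0, 0, -0.0954, -0.0232, 0, 0, 0, 0, -0.1009, -0.0381, 0, 0, 0, 0, -0.1027, -0.0538, 0, 0, 0, 0, -0.1006, -0.0695, 0, 0, 0, 0
```

Call:
apply_moves(deltas=[-0.014,0.0075,0,0,0,0,-0.0295,0.0115,0,0,0,0,-0.045,0.0115,0,0,0,0,-0.0605,0.0075,0,0,0,0,-0.0745,0.0005,0,0,0,0,-0.0865,-0.01,0,0,0,0,-0.0955,-0.023,0,0,0,0,-0.101,-0.038,0,0,0,0,-0.1025,-0.054,0,0,0,0,-0.1005,-0.0695,0,0,0,0])

```text
time_s: 15.0
position: [0.4835, 0.2617, 0.1661]
orientation: [1.0, 0.0, 0.0, 0.003]
contact_force: [4.2, -9.9, -0.4]
opening: 0.0231
finger_force: 30.0
```

```bash
python3 - <<'E'
from h import *
s=ctrl.state();print(s['time_s'],s['position'],s['orientation'],s['contact_force'],s['opening'],s['finger_force'])
E
python3 wind.py .546 .2473 .4832 .2637 14 28 42 56 70 84 98 112 126 140
```

```text
15.0 [0.4834503  0.26171409 0.16613026] [9.99995583e-01 1.77788210e-05 4.39747443e-04 2.93954395e-03] [ 4.21184938 -9.87659567 -0.42025536] 0.0231089742723285 29.999515414237976
theta0 165.4 r0 0.0649
0.0058, -0.0148, 0, 0, 0, 0, 0.015, -0.0276, 0, 0, 0, 0, 0.0271, -0.0379, 0, 0, 0, 0, 0.0412, -0.0449, 0, 0, 0, 0, 0.0567, -0.0483, 0, 0, 0, 0, 0.0726, -0.0479, 0, 0, 0, 0, 0.0878, -0.0436, 0, 0, 0, 0, 0.1016, -0.0358, 0, 0, 0, 0, 0.1131, -0.0248, 0, 0, 0, 0, 0.1215, -0.0114, 0, 0, 0, 0
```

The opening is drifting from 23.7 to 23.1 mm, so I'll check whether the handle is creeping in the pads.

```bash
python3 - <<'E'
from h import *
d=grab('wrist');a=grab('scene');b=grab('side')
R=lambda im,x,y,w,h,k:cv2.resize(im[y:y+h,x:x+w,::-1],None,fx=k,fy=k,interpolation=cv2.INTER_CUBIC)
print(proj(a,(.4835,.2617,.16)),proj(b,(.4835,.2617,.16)),proj(d,(.4835,.2617,.19)))
u,v=proj(a,(.4835,.2617,.16)).astype(int);x,y=proj(b,(.4835,.2617,.16)).astype(int)
r=np.hstack([R(a['frame'],max(0,min(540,u-50)),max(0,v-45),100,75,4),R(b['frame'],max(0,min(540,x-50)),max(0,min(405,y-45)),100,75,4)])
w=R(d['frame'],0,0,640,480,.625)
w=np.hstack([w,R(d['frame'],220,190,200,150,2)])
cv2.imwrite('pics/c6.png',np.vstack([w,r]))
E
```

```text
[529.12851258 252.8229569 ] [301.61711746 366.86400649] [323.80521984 340.42433645]
```

View pics/c6.png

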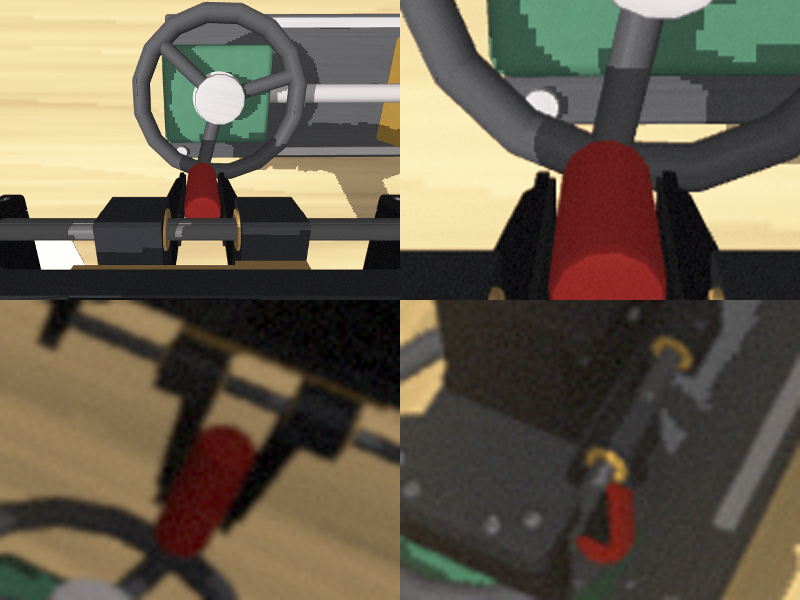

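The wrist crop shows the handle toward the camera side (+x) of the pads. I'll measure how far.

```bash
python3 - <<'E'
from h import *
d=load('wrist');a=load('scene')
hsv=cv2.cvtColor(d['frame'],cv2.COLOR_RGB2HSV)
m=cv2.inRange(hsv,(0,150,40),(7,255,255))|cv2.inRange(hsv,(173,150,40),(180,255,255));m[:,:200]=0;m[:,450:]=0
ys,xs=np.nonzero(m);print('red rows',ys.min(),ys.max(),[(r,xs[ys==r].min(),xs[ys==r].max()) for r in range(ys.min(),ys.max(),8) if (ys==r).any()])
# bottom of handle far edge at z=.125 (front nearest rim) and top
print('far bottom edge z.125',plane(d,324,ys.min(),.125))
for v in(327,331,335):print('top c',v,plane(d,324,v,.19).round(4))
for p in((536,242),(536,244),):print('scene top',plane(a,*p,.19).round(4))
print('scene bot',plane(a,524.8,268,.125).round(4))
hs=cv2.cvtColor(a['frame'],cv2.COLOR_RGB2HSV);m=cv2.inRange(hs,(0,130,40),(7,255,255))|cv2.inRange(hs,(173,130,40),(180,255,255));m[:,:490]=0;m[:225]=0;m[290:]=0
k=max(cv2.findContours(m,0,2)[0],key=cv2.contourArea);r=cv2.minAreaRect(k);print(r);print('scene mid',plane(a,*r[0],.1575).round(4))
E
```

```text
red rows 260 348 [(260, np.int64(323), np.int64(326)), (268, np.int64(306), np.int64(339)), (276, np.int64(302), np.int64(344)), (284, np.int64(301), np.int64(345)), (292, np.int64(300), np.int64(346)), (300, np.int64(298), np.int64(347)), (308, np.int64(297), np.int64(349)), (316, np.int64(296), np.int64(350)), (324, np.int64(295), np.int64(352)), (332, np.int64(294), np.int64(352)), (340, np.int64(295), np.int64(352))]
far bottom edge z.125 [0.49279848 0.26107243 0.125     ]
top c 327 [0.4893 0.2616 0.19  ]
top c 331 [0.4876 0.2616 0.19  ]
top c 335 [0.4858 0.2616 0.19  ]
scene top [0.4844 0.2634 0.19  ]
scene top [0.4886 0.2647 0.19  ]
scene bot [0.4865 0.2668 0.125 ]
((529.4000244140625, 254.70001220703125), (15.652477264404297, 34.88266372680664), 26.56505012512207)
scene mid [0.4848 0.2634 0.1575]
```

The offset is only about 2 mm, so the grip is fine. Continuing.

Call:
apply_moves(deltas=[0.007,-0.015,0,0,0,0,0.0165,-0.0275,0,0,0,0,0.0285,-0.038,0,0,0,0,0.043,-0.045,0,0,0,0,0.0585,-0.0485,0,0,0,0,0.0745,-0.048,0,0,0,0,0.0895,-0.0435,0,0,0,0,0.1035,-0.036,0,0,0,0,0.115,-0.025,0,0,0,0,0.1235,-0.0115,0,0,0,0])

```text
time_s: 16.15
position: [0.605, 0.277, 0.1661]
orientation: [1.0, 0.0, -0.003, -0.002]
contact_force: [-7.1, 6.0, 2.2]
opening: 0.0234
finger_force: 30.0
```

```bash
python3 - <<'E'
from h import *
s=ctrl.state();print(s['time_s'],s['position'],s['orientation'],s['contact_force'],s['opening'],s['finger_force'])
E
python3 wind.py .546 .2473 .6067 .2752 8 20 32 44
```

```text
16.15 [0.60497748 0.27696399 0.16614234] [ 9.99994330e-01  1.00393182e-04 -2.67714577e-03 -2.04017860e-03] [-7.06199101  5.96409997  2.23715456] 0.02343369462327514 30.00125616788864
theta0 24.7 r0 0.0668
0.0016, 0.0092, 0, 0, 0, 0, 0.0041, 0.0226, 0, 0, 0, 0, 0.0038, 0.0362, 0, 0, 0, 0, 0.0006, 0.0494, 0, 0, 0, 0
```

```bash
python3 wind.py .547 .2473 .6067 .2752 8 19 31 43 53 60
```

```text
theta0 25.0 r0 0.0659
0.0024, 0.0088, 0, 0, 0, 0, 0.0049, 0.0211, 0, 0, 0, 0, 0.0049, 0.0346, 0, 0, 0, 0, 0.0021, 0.0479, 0, 0, 0, 0, -0.0023, 0.0584, 0, 0, 0, 0, -0.0064, 0.0651, 0, 0, 0, 0
```

Call:
apply_moves(deltas=[0.0025,0.009,0,0,0,0,0.005,0.021,0,0,0,0,0.005,0.0345,0,0,0,0,0.002,0.048,0,0,0,0,-0.0025,0.0585,0,0,0,0,-0.0065,0.065,0,0,0,0])

```text
time_s: 16.75
position: [0.6007, 0.2107, 0.1662]
orientation: [1.0, -0.0, 0.001, -0.001]
contact_force: [5.0, 4.6, -2.6]
opening: 0.0235
finger_force: 30.0
```

```bash
python3 - <<'E'
from h import *
d=grab('wrist');a=grab('scene');b=grab('side')
s=ctrl.state();print(s['time_s'],s['position'],s['orientation'],s['contact_force'],s['opening'],s['finger_force'])
R=lambda im,x,y,w,h,k:cv2.resize(im[y:y+h,x:x+w,::-1],None,fx=k,fy=k,interpolation=cv2.INTER_CUBIC)
w=R(d['frame'],0,0,640,480,.625); t=np.hstack([w,R(d['frame'],440,90,200,150,2)])
r=np.hstack([R(a['frame'],300,170,133,100,3),R(b['frame'],280,200,133,100,3)])
cv2.imwrite('pics/c7.png',np.vstack([t,r]))
E
python3 wind.py .547 .2473 .6002 .2102 6 15 25 35 43 48 ; python3 wind.py .547 .2473 .6002 .2102 60 70 
```

```text
16.9 [0.60008654 0.20976961 0.16616595] [ 9.99999916e-01 -3.86468141e-04 -1.31588391e-04  4.71195496e-05] [ 0.9152863  -0.66132732 -1.99990115] 0.023440796088923913 29.999801516532898
theta0 -34.9 r0 0.0649
-0.0041, 0.0055, 0, 0, 0, 0, -0.0113, 0.0126, 0, 0, 0, 0, -0.0206, 0.0191, 0, 0, 0, 0, -0.0309, 0.0239, 0, 0, 0, 0, -0.0396, 0.0265, 0, 0, 0, 0, -0.0452, 0.0274, 0, 0, 0, 0
theta0 -34.9 r0 0.0649
-0.0587, 0.0277, 0, 0, 0, 0, -0.0699, 0.0257, 0, 0, 0, 0Traceback (most recent call last):
  File "<stdin>", line 7, in <module>
    return _nx.concatenate(arrs, 0, dtype=dtype, casting=casting)
           ~~~~~~~~~~~~~~~^^^^^^^^^^^^^^^^^^^^^^^^^^^^^^^^^^^^^^^
ValueError: all the input array dimensions except for the concatenation axis must match exactly, but along dimension 1, the array at index 0 has size 800 and the array at index 1 has size 798
```

```bash
cat > gap.py <<'E'
from h import *
import sys
if len(sys.argv)>1: [grab(n) for n in('wrist','scene','side')]
for n in('wrist','scene','side'):
    d=load(n);hsv=cv2.cvtColor(d['frame'],cv2.COLOR_RGB2HSV);m=cv2.inRange(hsv,(21,150,90),(33,255,255))
    k=max(cv2.findContours(m,0,2)[0],key=cv2.contourArea)
    q=cv2.approxPolyDP(k,3,True)[:,0]; print(n,cv2.contourArea(k),q.tolist());print('   ',[plane(d,*p,.08)[:2].round(4).tolist() for p in q])
d=load('wrist');im=d['frame'].astype(int)
for x in(.6,.58,.565):
    v=int(round(proj(d,(x,.02,.08))[1])); u0=int(proj(d,(x,.06,.08))[0]);u1=min(638,int(proj(d,(x,-.11,.08))[0]))
    e=[u+.5 for u in range(max(0,u0),u1) if abs(im[v,u+1]-im[v,u]).sum()>60];print(x,v,u0,u1,[(u,float(plane(d,u,v,.08)[1].round(4))) for u in e])
E
python3 gap.py
```

```text
wrist 162.5 [[574, 245], [570, 253], [564, 248], [567, 259], [563, 262], [567, 261], [564, 266], [569, 276], [559, 276], [561, 283], [558, 280], [569, 283], [564, 286], [568, 288], [570, 284], [572, 288], [566, 293], [578, 292], [576, 286], [575, 292], [570, 286], [574, 272], [567, 273], [571, 268], [566, 262], [573, 259], [572, 255], [568, 261], [565, 255], [572, 252], [575, 256], [571, 249]]
    [[0.6044, 0.048], [0.5989, 0.0496], [0.6024, 0.0541], [0.5948, 0.0508], [0.5927, 0.0531], [0.5934, 0.0506], [0.5899, 0.0519], [0.5828, 0.0474], [0.5828, 0.054], [0.5778, 0.0518], [0.5799, 0.0542], [0.5778, 0.0465], [0.5756, 0.0494], [0.5742, 0.0465], [0.5771, 0.0457], [0.5742, 0.0438], [0.5705, 0.0472], [0.5713, 0.0393], [0.5756, 0.0414], [0.5712, 0.0413], [0.5756, 0.0454], [0.5857, 0.0446], [0.5849, 0.0491], [0.5885, 0.0471], [0.5927, 0.0511], [0.5948, 0.0469], [0.5976, 0.048], [0.5934, 0.0499], [0.5976, 0.0526], [0.5996, 0.0484], [0.5969, 0.046], [0.6017, 0.0494]]
scene 171.5 [[372, 240], [357, 266], [366, 264], [375, 252], [374, 247], [378, 244], [377, 249], [382, 243]]
    [[0.5402, -0.0007], [0.6107, 0.0068], [0.5975, 0.0184], [0.5632, 0.0185], [0.5535, 0.011], [0.5427, 0.0138], [0.5547, 0.0181], [0.5363, 0.019]]
side 1068.5 [[309, 270], [309, 292], [322, 296], [331, 286], [337, 292], [333, 300], [358, 308], [361, 286]]
    [[0.6058, 0.0057], [0.5776, 0.0605], [0.5494, 0.059], [0.5446, 0.0273], [0.5268, 0.0368], [0.5253, 0.0591], [0.4731, 0.057], [0.4895, 0.0017]]
0.6 252 554 638 [(562.5, 0.0546)]
0.58 280 549 638 [(557.5, 0.0545)]
0.565 301 545 638 [(585.5, 0.033), (633.5, 0.0005)]
```

```bash
python3 wind.py .547 .2473 .6002 .2102 6 15 25 33 38 40 40
```

```text
theta0 -34.9 r0 0.0649
-0.0041, 0.0055, 0, 0, 0, 0, -0.0113, 0.0126, 0, 0, 0, 0, -0.0206, 0.0191, 0, 0, 0, 0, -0.0287, 0.0231, 0, 0, 0, 0, -0.0341, 0.025, 0, 0, 0, 0, -0.0363, 0.0257, 0, 0, 0, 0, -0.0363, 0.0257, 0, 0, 0, 0
```

Call:
apply_moves(deltas=[-0.004,0.0055,0,0,0,0,-0.0115,0.0125,0,0,0,0,-0.0205,0.019,0,0,0,0,-0.0285,0.023,0,0,0,0,-0.034,0.025,0,0,0,0,-0.0365,0.0255,0,0,0,0,-0.0365,0.0255,0,0,0,0])

```text
time_s: 17.6
position: [0.5637, 0.1845, 0.1661]
orientation: [1.0, -0.0, 0.0, 0.0]
contact_force: [3.2, -0.8, -2.2]
opening: 0.0234
finger_force: 30.0
```

```bash
python3 gap.py 1 | tail -7; python3 - <<'E'
from h import *
s=ctrl.state();print(s['time_s'],s['position'],s['contact_force'],s['opening'])
b=load('side');a=load('scene')
E
python3 wind.py .547 .2473 .5637 .1847 3 6 9 12 15 18 21 24 27 30
```

```text
scene 122.5 [[389, 228], [381, 226], [376, 231], [378, 236], [374, 241], [372, 237], [365, 248], [374, 250], [371, 248], [378, 244], [374, 241], [384, 236], [377, 232], [385, 233]]
    [[0.4946, 0.0121], [0.4986, -0.0035], [0.5156, -0.0054], [0.5248, 0.0041], [0.5403, 0.0038], [0.5335, -0.0044], [0.565, -0.0021], [0.56, 0.0145], [0.5588, 0.0074], [0.5427, 0.0138], [0.5403, 0.0038], [0.5184, 0.0138], [0.5168, -0.0025], [0.5105, 0.0117]]
side 1090.5 [[307, 272], [310, 291], [323, 294], [333, 285], [338, 290], [335, 299], [359, 307], [361, 284], [314, 268]]
    [[0.6069, 0.0127], [0.577, 0.0573], [0.5499, 0.0534], [0.542, 0.0231], [0.5272, 0.0311], [0.5228, 0.0552], [0.4723, 0.0539], [0.4916, -0.0034], [0.5989, -0.004]]
0.6 195 521 638 [(542.5, 0.0469), (543.5, 0.0463), (544.5, 0.0457), (592.5, 0.0156), (622.5, -0.0032), (623.5, -0.0038), (629.5, -0.0076), (637.5, -0.0126)]
0.58 226 517 638 [(538.5, 0.0463), (616.5, -0.0038), (622.5, -0.0076), (630.5, -0.0127), (631.5, -0.0134), (635.5, -0.0159)]
0.565 248 513 638 [(612.5, -0.0043), (617.5, -0.0076), (626.5, -0.0135)]
17.75 [0.56375821 0.18444777 0.16615094] [ 2.79586719 -0.55020153 -0.93929667] 0.02362427445545935
theta0 -75.1 r0 0.0648
-0.0033, 0.001, 0, 0, 0, 0, -0.0066, 0.0016, 0, 0, 0, 0, -0.01, 0.0021, 0, 0, 0, 0, -0.0134, 0.0023, 0, 0, 0, 0, -0.0168, 0.0024, 0, 0, 0, 0, -0.0202, 0.0023, 0, 0, 0, 0, -0.0236, 0.002, 0, 0, 0, 0, -0.0269, 0.0016, 0, 0, 0, 0, -0.0303, 0.001, 0, 0, 0, 0, -0.0336, 0.0002, 0, 0, 0, 0
```

Call:
apply_moves(deltas=[-0.0035,0.001,0,0,0,0,-0.0065,0.0015,0,0,0,0,-0.01,0.002,0,0,0,0,-0.0135,0.0025,0,0,0,0,-0.017,0.0025,0,0,0,0])

```text
time_s: 18.25
position: [0.5472, 0.1822, 0.1662]
orientation: [1.0, -0.0, 0.001, -0.0]
contact_force: [5.6, -0.0, -2.7]
opening: 0.0239
finger_force: 30.0
```

```bash
python3 gap.py 1 | tail -3; python3 - <<'E'
from h import *
s=ctrl.state();print(s['time_s'],s['position'],s['contact_force'],s['opening'])
E
python3 wind.py .547 .2473 .5467 .1822 3 6 9 12 15 18 21 24 27 30
```

```text
0.6 169 521 638 [(547.5, 0.0443), (596.5, 0.0142), (627.5, -0.0049), (628.5, -0.0055), (634.5, -0.0092)]
0.58 201 517 638 [(542.5, 0.0442), (544.5, 0.0429), (545.5, 0.0423), (551.5, 0.0385), (620.5, -0.0049), (621.5, -0.0055), (627.5, -0.0093), (635.5, -0.0143), (636.5, -0.015)]
0.565 224 514 638 [(538.5, 0.0444), (616.5, -0.0056), (622.5, -0.0094), (631.5, -0.0152)]
18.4 [0.54671529 0.18221143 0.16614535] [ 2.93378391  0.57129096 -1.66027966] 0.023574738454002764
theta0 -90.3 r0 0.0651
-0.0034, -0.0002, 0, 0, 0, 0, -0.0068, -0.0005, 0, 0, 0, 0, -0.0102, -0.0009, 0, 0, 0, 0, -0.0135, -0.0016, 0, 0, 0, 0, -0.0168, -0.0024, 0, 0, 0, 0, -0.0201, -0.0034, 0, 0, 0, 0, -0.0233, -0.0045, 0, 0, 0, 0, -0.0264, -0.0058, 0, 0, 0, 0, -0.0295, -0.0073, 0, 0, 0, 0, -0.0325, -0.009, 0, 0, 0, 0
```

Call:
apply_moves(deltas=[-0.0035,0,0,0,0,0,-0.007,-0.0005,0,0,0,0,-0.01,-0.001,0,0,0,0,-0.0135,-0.0015,0,0,0,0,-0.017,-0.0025,0,0,0,0])

```text
time_s: 18.9
position: [0.5305, 0.1844, 0.1662]
orientation: [1.0, -0.0, 0.001, 0.0]
contact_force: [5.8, -1.0, -3.1]
opening: 0.0236
finger_force: 30.0
```

```bash
python3 gap.py 1 | tail -3; python3 - <<'E'
from h import *
s=ctrl.state();print(s['time_s'],s['position'],s['contact_force'],s['opening'])
E
python3 wind.py .547 .2473 .5297 .1847 3 6 9 12 15 18 21 24 27 30
```

```text
0.6 141 529 638 [(556.5, 0.0436), (608.5, 0.0122)]
0.58 174 524 638 [(551.5, 0.0433), (632.5, -0.0067), (633.5, -0.0074), (636.5, -0.0092)]
0.565 198 520 638 [(547.5, 0.0433), (550.5, 0.0414), (597.5, 0.0119), (598.5, 0.0113), (604.5, 0.0075), (605.5, 0.0069), (627.5, -0.007), (631.5, -0.0095)]
19.05 [0.53000702 0.18448845 0.16617013] [ 4.8930303  -0.68830762 -3.13332207] 0.02323383893752764
theta0 -105.4 r0 0.0649
-0.0033, -0.0009, 0, 0, 0, 0, -0.0065, -0.0021, 0, 0, 0, 0, -0.0096, -0.0034, 0, 0, 0, 0, -0.0127, -0.0049, 0, 0, 0, 0, -0.0156, -0.0066, 0, 0, 0, 0, -0.0185, -0.0084, 0, 0, 0, 0, -0.0213, -0.0103, 0, 0, 0, 0, -0.024, -0.0124, 0, 0, 0, 0, -0.0266, -0.0146, 0, 0, 0, 0, -0.029, -0.017, 0, 0, 0, 0
```

The pad has started to compress (about 1.7 mm) and the resting force rose from 2.9 to 4.9 N. About 11° more.

Call:
apply_moves(deltas=[-0.0035,-0.001,0,0,0,0,-0.0065,-0.002,0,0,0,0,-0.0095,-0.0035,0,0,0,0,-0.012,-0.0045,0,0,0,0,-0.012,-0.0045,0,0,0,0])

```text
time_s: 19.55
position: [0.5183, 0.1889, 0.1661]
orientation: [1.0, -0.0, 0.001, 0.0]
contact_force: [6.0, -0.7, -4.2]
opening: 0.0232
finger_force: 30.0
```

```bash
python3 gap.py 1 | tail -3; python3 - <<'E'
from h import *
s=ctrl.state();print(s['time_s'],s['position'],s['contact_force'],s['opening'])
E
```

```text
0.6 120 540 638 [(566.5, 0.0443), (568.5, 0.0431), (621.5, 0.0116)]
0.58 154 534 638 [(562.5, 0.0432), (614.5, 0.0115)]
0.565 179 531 638 [(558.5, 0.043)]
19.7 [0.51828473 0.18887022 0.1661829 ] [ 4.96973734 -0.96531505 -3.82804801] 0.023690897264757715
```

Call:
apply_moves(deltas=[0,0,0,0,0,0,0,0,0,0,0,0,0,0,0,0,0,0,0,0,0,0,0,0,0,0,0,0,0,0], gripper=1)

```text
time_s: 20.2
position: [0.5177, 0.1893, 0.1662]
orientation: [1.0, -0.0, -0.0, -0.0]
contact_force: [-0.7, -0.3, -0.3]
opening: 0.0583
finger_force: 0.0
```

Call:
apply_moves(deltas=[0,0,-0.015,0,0,0,0,0,-0.04,0,0,0,0,0.005,-0.075,0,0,0,0,0.03,-0.1,0,0,0,0.01,0.06,-0.105,0,0,0,0.015,0.09,-0.105,0,0,0,0.02,0.12,-0.105,0,0,0,0.02,0.13,-0.105,0,0,0,0.02,0.13,-0.105,0,0,0])

```text
time_s: 21.1
position: [0.5379, 0.0583, 0.272]
orientation: [1.0, -0.001, 0.0, -0.0]
contact_force: [0.8, -0.3, 0.2]
opening: 0.0954
finger_force: 0.0
```

```bash
python3 gap.py 1 | tail -3; python3 - <<'E'
from h import *
s=ctrl.state();print(s['time_s'],s['position'],s['contact_force'],s['opening'])
d,a,b=load('wrist'),load('scene'),load('side')
R=lambda im,x,y,w,h,k:cv2.resize(im[y:y+h,x:x+w,::-1],None,fx=k,fy=k,interpolation=cv2.INTER_CUBIC)
w=R(d['frame'],0,0,640,480,.625)
t=np.hstack([w,R(d['frame'],140,90,400,300,1)])
r=np.hstack([R(a['frame'],310,150,200,150,2),R(b['frame'],250,190,160,120,2.5)])
cv2.imwrite('pics/c8.png',np.vstack([t,r]))
E
```

```text
0.6 144 321 516 [(371.5, 0.0162), (378.5, 0.0101), (379.5, 0.0093), (399.5, -0.0081), (400.5, -0.009), (401.5, -0.0098), (402.5, -0.0107), (407.5, -0.015), (408.5, -0.0159), (409.5, -0.0168), (413.5, -0.0203), (415.5, -0.022), (416.5, -0.0229), (466.5, -0.0663), (473.5, -0.0724), (501.5, -0.0967)]
0.58 167 321 513 [(370.5, 0.0164), (378.5, 0.0094), (398.5, -0.0083), (399.5, -0.0092), (400.5, -0.01), (401.5, -0.0109), (406.5, -0.0153), (407.5, -0.0162), (408.5, -0.0171), (410.5, -0.0189), (412.5, -0.0206), (413.5, -0.0215), (415.5, -0.0233), (464.5, -0.0665), (486.5, -0.086), (498.5, -0.0966)]
0.565 184 321 511 [(323.5, 0.058), (338.5, 0.0446), (370.5, 0.016), (377.5, 0.0097), (378.5, 0.0088), (397.5, -0.0082), (398.5, -0.0091), (399.5, -0.01), (400.5, -0.0109), (407.5, -0.0171), (409.5, -0.0189), (411.5, -0.0207), (412.5, -0.0216), (421.5, -0.0296), (446.5, -0.052), (447.5, -0.0529), (448.5, -0.0538), (457.5, -0.0618), (459.5, -0.0636), (473.5, -0.0761), (474.5, -0.077), (484.5, -0.0859), (505.5, -0.1047), (510.5, -0.1092)]
21.25 [0.53768109 0.06008368 0.27146775] [-0.51876552  0.05027597  0.74646065] 0.09485787502962925
```

View pics/c8.png

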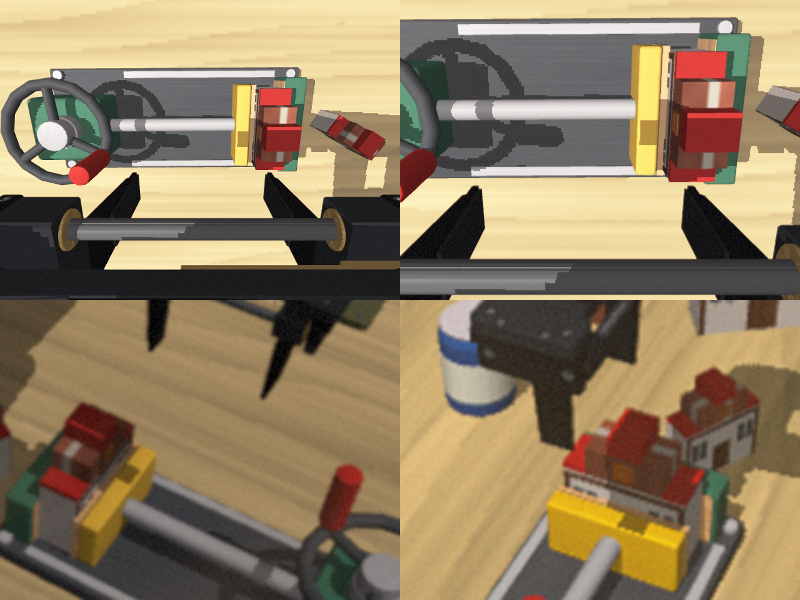

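The picture shows the house upright, centred and sandwiched squarely between pad and fence, with the crank at wrist (128,280). I'll check the final crank angle numerically.

```bash
python3 - <<'E'
from h import *
def red(d,c,w=45,zs=.1575):
    u,v=map(int,c);hsv=cv2.cvtColor(d['frame'],cv2.COLOR_RGB2HSV);m=cv2.inRange(hsv,(0,150,50),(7,255,255))|cv2.inRange(hsv,(173,150,50),(180,255,255))
    n=np.zeros_like(m);n[max(0,v-w):v+w,max(0,u-w):u+w]=1;m=m*n;k=max(cv2.findContours(m,0,2)[0],key=cv2.contourArea);r=cv2.minAreaRect(k);return r[0],r[1]
a,b,d=load('scene'),load('side'),load('wrist')
g=np.array([.5177,.1893,.1575])
P={n:red(x,proj(x,g)) for n,x in(('a',a),('b',b),('d',d))};print(P)
ax=np.array([.546,.2473])
for X,n in((tri(a,P['a'][0],b,P['b'][0]),'scene+side'),(tri(a,P['a'][0],d,P['d'][0]),'scene+wrist'),(tri(b,P['b'][0],d,P['d'][0]),'side+wrist')):
    v=X[:2]-ax;print(n,X.round(4),np.degrees(np.arctan2(v[1],v[0])).round(1),np.linalg.norm(v).round(4))
v=np.array([.53535,.18291])-ax;print('start',np.degrees(np.arctan2(v[1],v[0])))
im=d['frame'].astype(int)
for v in(118,125,130):  # jaw top/pad/house columns near far end
    e=[u+.5 for u in range(360,480) if abs(im[v,u+1]-im[v,u]).sum()>45];print(v,plane(d,380,v,.08)[0].round(3),[(u,float(plane(d,u,v,.08)[1].round(4))) for u in e])
E
```

```text
{'a': ((479.974853515625, 248.4896697998047), (13.163064956665039, 33.99551773071289)), 'b': ((303.5011901855469, 324.5237731933594), (33.248043060302734, 14.079285621643066)), 'd': ((143.79730224609375, 267.7838134765625), (34.26100158691406, 74.47724151611328))}
scene+side [0.5187 0.1885 0.1581] -114.9 0.0648
scene+wrist [0.5167 0.1894 0.1582] -116.8 0.0649
side+wrist [0.517  0.19   0.1609] -116.9 0.0642
start -99.39160274984197
118 0.621 [(438.5, -0.0402), (439.5, -0.041), (455.5, -0.0547), (456.5, -0.0555), (457.5, -0.0564), (458.5, -0.0572), (471.5, -0.0683), (472.5, -0.0692), (475.5, -0.0717), (476.5, -0.0726), (477.5, -0.0734)]
125 0.616 [(438.5, -0.0407), (457.5, -0.0569)]
130 0.612 [(437.5, -0.0401), (455.5, -0.0556), (456.5, -0.0565)]
```

```bash
python3 -c "
from bench import ctrl; print(ctrl.close_job())"
```

```text
the job is handed in; nothing more can be done
None
```

I handed the job in: the middle-sized house stands upright on the bed, about midway along the jaws, clamped broad face against the fence. I wound the wheel clockwise about 2 turns by the crank (pad compressed an estimated 3 mm), then let go and moved the arm clear; the judge's verdict was not shown.

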